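Range the doll heads on the drying posts by size

ROBOT

A 7-joint arm with a two-finger parallel gripper is mounted at the origin on the work surface. World frame = base frame: x ahead of the robot, y to its left, z up, the work surface at z = 0. Lengths are in mm, angles in degrees, forces in N, time in s.
With the tool pointing down it reaches from about 425 to 950 mm from the base axis. Payload 16.7 kg.
Tool frame: the origin (TCP) lies midway between the tips of the shut fingers; the grasp point (between the pads) lies grasp_offset behind it (grasp_offset is the distance from the TCP to the grasp point, in mm); z points along the fingers, y is the line along which they close (so a half turn about z gives the same grasp; the last joint's range is limited). The gripper opens to 94 mm and grips with 3 to 60 N. Pads are 16 mm wide; open, the fingers measure 119 mm over their backs; the gripper's body (75 mm by 177 mm) begins 78 mm behind the grasp point.
Start: joints at [-81.045, 24.414, 4.234, 92.017, -1.954, 63.644, -3.845], TCP at [203.217, 643.644, 205.467] pointing down, gripper open.
Joint ranges: [-163.25, 163.25], [-28.42, 122.38], [-70.27, 78.77], [12.13, 141.07], [-58.53, 238.53], [9.26, 117.41], [-156.51, 156.51]. Speed limits (degrees/s): [108.29, 108.29, 136.94, 136.94, 172.46, 172.46, 172.46].

INTERFACE

Orientations are given as [roll, pitch, yaw] about the fixed x, y, z axes, in that order (R = Rz(yaw) Ry(pitch) Rx(roll)).
In Python, from station import * gives the robot as it stands.
- The arm moves only by the tool move_arm, never from a script. Its argument "moves" is a list of rows, each a list of 5 numbers: the shift along the tool's x, y, z each as a share of 0.4 m, from -1 to 1, then the turn about the tool's z as a share of pi/2 rad, from -1 to 1, then the closure, from 0 (fully open) to 1 (shut). A call has 1 to 5 rows; each row is the pose to reach, as a shift and turn from the pose commanded when the call began, along the tool's axes at that moment; what a row does not reach only later rows make up. A row lasts 1/8 s, in which the tool goes at most 62.5 mm and 10.7 degrees, less where a joint would pass 70% of its speed; a pose out of reach is approached as far as the arm can. A call with a number of a shift or a turn outside -1 to 1 is refused whole. A call with a gripper value outside its range is refused whole. The fingers move at their own pace and stop on an object; "squeeze" is the grip in N (left out, the last holds). Time passes only in rows, so rows that repeat a pose let the fingers close. It gives the time, the measured TCP pose, the force, the opening and the grip force at its end, in the units of the state.
- sense(): the state, without advancing time (a new reading comes with each control period).
- capture(name): name is "side" or "top"; returns (picture, depth): 384x512x3 uint8, red, green, blue; 384x512 float32, mm along the optical axis (not along the pixel's ray), 0 where there is no reading.
- get_calibration(name): a dict with "camera_matrix" (3x3 intrinsics, pixels), "R" (3x3) and "t" (3): a world point X has camera coordinates R X + t. Camera axes: x right, y down, z forward; pixel columns grow to the right and rows downward; lengths in mm; the calibration is good to about 2 mm. A picture is of the moment at which its call begins. get_calibration takes no time and is no camera call.
- hand_in(): hands the job in; it is judged then, once.
Trained networks look in the newest picture that a camera, given by its name, has taken for a name from the list of things; names that differ only in an ending like _2 or _b are one class to them, and where a whole thing is asked for, a point or a joint stands for the part that bears it (a point fixed in the world has none). Each returns a list of dicts, best first, with "conf" (0 to 1); they miss things now and then, are a little off and sometimes report something else, mostly with a low value. They report only what shows in the picture. A call takes as long as a camera call. They do not tell look-alikes from the thing itself.
- find_in(name, camera): "point" ([column, row] in pixels, amid what is visible of it).
- regions_of(name, camera): "mask" (384x512 bool, what is visible of it) and "point" ([column, row] in pixels, amid what is visible of it).
- pinpoint(name, camera): "point" ([column, row] in pixels: a listed point, or the origin of a listed thing).
The state is a dict: "clock": time; "joints": joint angles; "joint_velocities": joint speeds; "tau": joint torques, N m; "position": TCP position; "orientation": TCP orientation; "ft_force": force on the tool from outside, world axes, zero at the start; "torque": the same for the moment, N m; "finger_gap": finger opening in mm; "grip_force": force on a finger pad.
Only numpy, scipy, OpenCV 4.12 (cv2) and the standard library are available. Lean on these libraries where they do the work, as an engineer would, in place of code of your own. Each camera call takes 0.05 s, during which the arm holds its last target. There are 200 camera calls.

TASK

Put the four blank doll heads upright over the posts on the metal strip, one to a post, in order of size: the smallest next to the pot of paint brushes, then each larger one in turn, the largest at the far end of the row. Lower each head gently until its neck rests on the post's foot, do not drop it, and do not shift the brush pot or the powder jar at the ends of the row.

Things in the scene. Friction and masses are not known exactly. Their poses are not given: they have to be found in the camera images.
- head_a: Hollow flesh-coloured doll head, the largest of the four: 64 mm wide, 77 high, 150 g +-30%; stands on its neck, face to any side. Origin: centre of the neck rim's underside; z up, -x the face. Round from above, sides upright 38 to 51 mm above the origin: grip there from above, any yaw, best at 45 (nose, ears lower, 2 to 3 mm proud). Neck 38 mm across, bore 32 wide, 38 deep.
- head_b: Hollow flesh-coloured doll head, the second largest: 54 mm wide, 65 high, 100 g +-30%; stands on its neck, face to any side. Origin: centre of the neck rim's underside; z up, -x the face. Round from above, sides upright 32 to 43 mm above the origin: grip there from above, any yaw, best at 38 (nose, ears lower, 2 to 3 mm proud). Neck 34 mm across, bore 28 wide, 32 deep.
- head_c: Hollow flesh-coloured doll head, the second smallest: 45 mm wide, 54 high, 70 g +-30%; stands on its neck, face to any side. Origin: centre of the neck rim's underside; z up, -x the face. Round from above, sides upright 27 to 36 mm above the origin: grip there from above, any yaw, best at 31 (nose, ears lower, 2 to 3 mm proud). Neck 30 mm across, bore 24 wide, 27 deep.
- head_d: Hollow flesh-coloured doll head, the smallest of the four: 37 mm wide, 44 high, 50 g +-30%; stands on its neck, face to any side. Origin: centre of the neck rim's underside; z up, -x the face. Round from above, sides upright 22 to 30 mm above the origin: grip there from above, any yaw, best at 26 (nose, ears lower, 2 to 3 mm proud). Neck 27 mm across, bore 21 wide, 22 deep.
- post_1: One of four alike, fixed head posts in a row, 74 to 100 mm apart, on a metal strip (110 x 360 x 3 mm) lying crosswise before the robot; names do not follow the order in the row. Black disc foot, 48 mm across, 8 thick, with an upright steel pin, 6 thick, its top 26 mm above the origin (centre of the foot's underside, z up). A head over the pin rests its rim on the foot, 8 mm above the origin.
- post_2: One of four alike, fixed head posts in a row, 74 to 100 mm apart, on a metal strip (110 x 360 x 3 mm) lying crosswise before the robot; names do not follow the order in the row. Black disc foot, 48 mm across, 8 thick, with an upright steel pin, 6 thick, its top 26 mm above the origin (centre of the foot's underside, z up). A head over the pin rests its rim on the foot, 8 mm above the origin.
- post_3: One of four alike, fixed head posts in a row, 74 to 100 mm apart, on a metal strip (110 x 360 x 3 mm) lying crosswise before the robot; names do not follow the order in the row. Black disc foot, 48 mm across, 8 thick, with an upright steel pin, 6 thick, its top 26 mm above the origin (centre of the foot's underside, z up). A head over the pin rests its rim on the foot, 8 mm above the origin.
- post_4: One of four alike, fixed head posts in a row, 74 to 100 mm apart, on a metal strip (110 x 360 x 3 mm) lying crosswise before the robot; names do not follow the order in the row. Black disc foot, 48 mm across, 8 thick, with an upright steel pin, 6 thick, its top 26 mm above the origin (centre of the foot's underside, z up). A head over the pin rests its rim on the foot, 8 mm above the origin.
- brush_pot: White ceramic pot, 70 mm across and 85 mm high, full of upright paint brushes that reach up to 165 mm and stay within its outline; loose, 0.5 kg. It stands in line with the posts, beyond one end of the row (either end), 100 to 140 mm from the nearest post. Origin: centre of its underside.
- powder_jar: Low round cosmetic jar with a black lid, 54 mm across, 55 mm high; loose, 0.15 kg. It stands in line with the posts, beyond the other end of the row, 100 to 140 mm from the nearest post. Origin: centre of its underside.
There are look-alikes about, which are no part of the job. Leave any purple or red look-alike of the head_d alone.

How it is judged (in metres and radians):
At the end, for the whole second after the job is handed in: Each head is over a post of its own, upright within 0.15 rad, its neck rim on the foot (rim 4.5 to 12.5 mm above the post's underside, within 14 mm of the post's axis), released and at rest; counted from the brush pot the heads are the 37 mm, 45 mm, 54 mm and 64 mm wide one (((horizontal distance between head_a and post_1 below 0.014 m and z of head_a in the frame of post_1 between 0.0045 and 0.0125 m) or (horizontal distance between head_a and post_2 below 0.014 m and z of head_a in the frame of post_2 between 0.0045 and 0.0125 m) or (horizontal distance between head_a and post_3 below 0.014 m and z of head_a in the frame of post_3 between 0.0045 and 0.0125 m) or (horizontal distance between head_a and post_4 below 0.014 m and z of head_a in the frame of post_4 between 0.0045 and 0.0125 m)) and horizontal distance between head_a and brush_pot between 0.335 and 0.46 m and angle between each of head_a, head_b, head_c, head_d's own z axis and vertical below 0.15 rad and linear speed of each of head_a, head_b, head_c, head_d below 0.02 m/s and angular speed of each of head_a, head_b, head_c, head_d below 0.2 rad/s and contact force between each of head_a, head_b, head_c, head_d and the fingers below 0.05 N and ((horizontal distance between head_b and post_1 below 0.014 m and z of head_b in the frame of post_1 between 0.0045 and 0.0125 m) or (horizontal distance between head_b and post_2 below 0.014 m and z of head_b in the frame of post_2 between 0.0045 and 0.0125 m) or (horizontal distance between head_b and post_3 below 0.014 m and z of head_b in the frame of post_3 between 0.0045 and 0.0125 m) or (horizontal distance between head_b and post_4 below 0.014 m and z of head_b in the frame of post_4 between 0.0045 and 0.0125 m)) and horizontal distance between head_b and brush_pot between 0.249 and 0.335 m and ((horizontal distance between head_c and post_1 below 0.014 m and z of head_c in the frame of post_1 between 0.0045 and 0.0125 m) or (horizontal distance between head_c and post_2 below 0.014 m and z of head_c in the frame of post_2 between 0.0045 and 0.0125 m) or (horizontal distance between head_c and post_3 below 0.014 m and z of head_c in the frame of post_3 between 0.0045 and 0.0125 m) or (horizontal distance between head_c and post_4 below 0.014 m and z of head_c in the frame of post_4 between 0.0045 and 0.0125 m)) and horizontal distance between head_c and brush_pot between 0.163 and 0.249 m and ((horizontal distance between head_d and post_1 below 0.014 m and z of head_d in the frame of post_1 between 0.0045 and 0.0125 m) or (horizontal distance between head_d and post_2 below 0.014 m and z of head_d in the frame of post_2 between 0.0045 and 0.0125 m) or (horizontal distance between head_d and post_3 below 0.014 m and z of head_d in the frame of post_3 between 0.0045 and 0.0125 m) or (horizontal distance between head_d and post_4 below 0.014 m and z of head_d in the frame of post_4 between 0.0045 and 0.0125 m)) and horizontal distance between head_d and brush_pot between 0.06 and 0.163 m); the robot touches nothing.
It fails at once if a head is dropped or thrown (it moves faster than 0.7 m/s, as after a fall of 25 mm, with no finger on it) ((linear speed of head_a above 0.7 m/s and contact force between head_a and the fingers below 0.01 N) or (linear speed of head_b above 0.7 m/s and contact force between head_b and the fingers below 0.01 N) or (linear speed of head_c above 0.7 m/s and contact force between head_c and the fingers below 0.01 N) or (linear speed of head_d above 0.7 m/s and contact force between head_d and the fingers below 0.01 N)).
It fails at once if the brush pot or the powder jar is shifted by more than 20 mm (distance of any of brush_pot, powder_jar from where it was at the start of the episode above 0.02 m).
It also fails if it takes over 104 s, if anything falls off the work surface, if the arm or the gripper's body presses on something with over 40 N, if the wrist force passes 120 N, or if a joint passes its speed limit or range.

## Working session

There is one attempt and no reset: what is moved stays moved. The work goes in short steps, Python scripts to look and compute and a tool call to move; the robot and the scene stay as the last step left them, time stands still between calls to the robot, and variables do not carry over. Pictures are saved under pics/ and viewed, at most 14 in all, crops included, and the job is handed in when it is done.

Besides the shell and the picture viewer there is one more tool, called after "Emit:" as name([rows], argument=value, ...), one row to a line, values as JSON. move_arm: Moves the arm, as the interface text tells. Shift numbers are shares of 0.4 m and turn numbers shares of pi/2 rad, none past 1 either way. Its arguments: {"type":"object","properties":{"moves":{"type":"array"},"squeeze":{"type":"number"}},"required":["moves"]}

```bash
mkdir -p pics
cat > h.py <<'E'
from station import *
import numpy as np, cv2
def world(name,depth,u,v,z=None):
    c=get_calibration(name);K=np.array(c["camera_matrix"]);R=np.array(c["R"]);t=np.array(c["t"])
    d=np.linalg.inv(K)@np.array([u,v,1.])
    o=-R.T@t; w=R.T@d
    if z is None: return R.T@(d*depth-t)
    return o+w*(z-o[2])/w[2]
def cloud(name,depth):
    c=get_calibration(name);K=np.array(c["camera_matrix"]);R=np.array(c["R"]);t=np.array(c["t"])
    v,u=np.mgrid[0:384,0:512]
    p=np.stack([(u-K[0,2])/K[0,0]*depth,(v-K[1,2])/K[1,1]*depth,depth],-1)
    return (p-t)@R
E
python3 - <<'E'
from h import *
s=sense();print(s)
for n in("top","side"):
    p,d=capture(n);cv2.imwrite(f"pics/{n}0.png",cv2.resize(p[:,:,::-1],(768,576)));np.savez(f"{n}0.npz",p=p,d=d)
    c=get_calibration(n);print(n,np.round(-np.array(c["R"]).T@c["t"]),np.round(c["R"],2).tolist())
    for k in("head_a","post_1","brush_pot","powder_jar"):
        for r in regions_of(k,n):
            P=cloud(n,d)[r["mask"]&(d>0)]
            print(k,round(r["conf"],2),np.round(r["point"]),r["mask"].sum(),p[r["mask"]].mean(0).round(),P.min(0).round(),P.max(0).round())
E
```

```text
{'clock': 0.0, 'joints': array([-81.04389396,  24.44818604,   4.22998051,  92.05162893,
        -1.95324588,  63.64399733,  -3.84267121]), 'joint_velocities': array([-0.0485895 , -0.0748437 ,  0.04349744,  0.09040523, -0.0275985 ,
        0.00441213,  0.01637536]), 'tau': array([ 7.60357361e-04, -9.35841107e+01,  3.66632491e+00, -4.54181385e+01,
       -4.90022195e-02,  2.06076371e-02,  1.52724742e-04]), 'position': array([203.10806872, 643.25975086, 204.79668272]), 'orientation': array([-1.79928476e+02,  5.09145140e-03,  1.62479727e+02]), 'ft_force': array([0.00931504, 0.40558276, 0.21206223]), 'torque': array([0.03550922, 0.0213163 , 0.05054626]), 'grip_force': 0.0, 'finger_gap': 94.14327087863981}
top [323.  18. 928.] [[-0.02, -1.0, 0.01], [-0.98, 0.02, -0.22], [0.22, -0.01, -0.98]]
head_a 0.83 [115. 217.] 254 [80. 10.  9.] [448. 314.  -1.] [489. 346.  47.]
head_a 0.81 [174. 223.] 253 [50. 24. 64.] [442. 185.  -1.] [484. 220.  47.]
head_a 0.75 [125. 290.] 280 [47. 21. 62.] [295. 273.   9.] [330. 308.  47.]
head_a 0.73 [394. 254.] 408 [99. 74. 58.] [ 358. -294.   -2.] [ 402. -247. 
[... 1115 characters left out ...]
]
head_a 0.68 [214. 147.] 227 [82. 68. 57.] [398. 247.  -0.] [440. 366.  46.]
head_a 0.65 [230. 136.] 186 [70. 37. 34.] [447. 311.   1.] [481. 340.  47.]
head_a 0.46 [235. 156.] 184 [58. 44. 62.] [441.  92.  -0.] [485. 284.  75.]
post_1 0.67 [342. 217.] 287 [36. 36. 35.] [619. -99.   3.] [665. -50.  28.]
post_1 0.66 [364. 245.] 403 [33. 33. 33.] [ 630. -189.    2.] [ 677. -130.   32.]
post_1 0.6 [325. 196.] 298 [46. 46. 46.] [609. -21.   1.] [663.  42.  29.]
post_1 0.49 [309. 176.] 212 [41. 41. 40.] [602.  64.   3.] [647. 116.  27.]
brush_pot 0.6 [412. 263.] 3147 [47. 42. 38.] [ 644. -320.   -1.] [836. -97. 165.]
powder_jar 0.72 [289. 146.] 469 [53. 43. 39.] [576. 176.   1.] [643. 261.  58.]
```

View pics/top0.png

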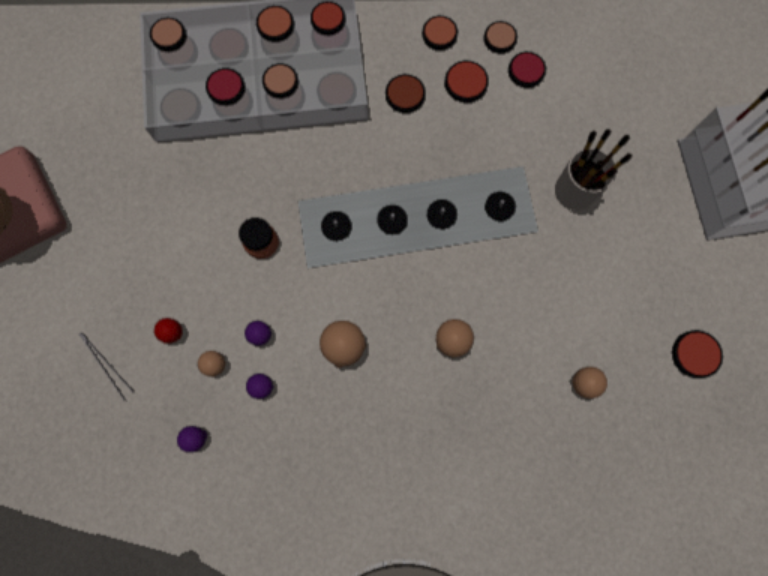

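Run:
```python
from h import *
# circle fits: heads by horizontal slices, both cameras; posts from foot top & pin
cl=[]
for n in("top","side"):
    f=np.load(f"{n}0.npz");P=cloud(n,f["d"])[f["d"]>0];C=f["p"][f["d"]>0]
    cl.append((n,P,C))
def fit(P):
    A=np.c_[2*P[:,:2],np.ones(len(P))];x=np.linalg.lstsq(A,(P[:,:2]**2).sum(1),rcond=None)[0]
    return x[0],x[1],np.sqrt(x[2]+x[0]**2+x[1]**2)
H=dict(A=(440,80,32,45),B=(450,-78,27,38),C=(380,-270,22,31),D=(420,260,18,26))
for k,(x,y,r,z) in H.items():
    for n,P,C in cl:
        m=(np.hypot(P[:,0]-x,P[:,1]-y)<r+18)
        up=P[m&(P[:,2]>z-7)&(P[:,2]<z+7)]
        t=P[m&(P[:,2]>10)]
        print(k,n,len(up),np.round(fit(up),1) if len(up)>9 else "", "ext",t.min(0).round(),t.max(0).round())
for x,y in((625,91),(636,4),(643,-72),(653,-165)):
    for n,P,C in cl:
        m=np.hypot(P[:,0]-x,P[:,1]-y)<29
        f=P[m&(P[:,2]>8)&(P[:,2]<14)];p=P[m&(P[:,2]>19)]
        print(x,y,n,len(f),((f.min(0)+f.max(0))/2).round(),"pin",len(p),p[:,:].mean(0).round(1), p[:,2].max().round() if len(p) else 0)
```

```text
A top 24 [440.6  79.2  32. ] ext [407.  46.  29.] [471. 110.  80.]
A side 146 [439.7  78.   30.9] ext [406.  44.  11.] [471.  97.  80.]
B top 31 [446.  -80.5  26.7] ext [ 419. -106.   29.] [472. -54.  68.]
B side 153 [445.1 -81.3  26.4] ext [ 418. -110.   11.] [471. -65.  67.]
C top 49 [ 380.1 -270.2   21.8] ext [ 359. -291.   20.] [ 401. -247.   57.]
C side 163 [ 379.5 -271.7   21.8] ext [ 357. -295.   10.] [ 403. -255.   56.]
D top 39 [417.  268.1  18. ] ext [399. 249.  15.] [434. 285.  48.]
D side 68 [416.  265.5  16.2] ext [398. 247.  10.] [435. 278.  46.]
625 91 top 300 [626.  91.  11.] pin 9 [625.6  90.8  26.3] 30.0
625 91 side 176 [625.  90.  11.] pin 13 [624.9  89.2  23.5] 29.0
636 4 top 290 [635.   5.  11.] pin 9 [634.3   5.2  25.1] 31.0
636 4 side 212 [634.   3.  11.] pin 14 [634.6   2.9  25.1] 29.0
643 -72 top 291 [643. -72.  11.] pin 8 [641.9 -71.8  25.3] 30.0
643 -72 side 262 [642. -74.  11.] pin 12 [641.4 -73.9  24.1] 28.0
653 -165 top 281 [ 654. -162.   11.] pin 7 [ 653.1 -161.8   27.8] 33.0
653 -165 side 322 [ 654. -164.   11.] pin 16 [ 652.6 -165.    25.9] 32.0
```

The picture shows the brush pot at (590,180), so at the -y end, and the powder jar at (258,238). The posts are at (336,225), (392,219), (441,213) and (500,206). The flesh-coloured heads are A (342,343), B (455,339), C (590,382) and D (210,363).

Candidates for head_d are (210,363) flesh, (168,330) red, and (258,333), (259,386), (191,438) purple. Only (210,363) is flesh-coloured, so I'll confirm it in a crop.

Run:
```python
from h import *
import station
print(station.grasp_offset if hasattr(station,"grasp_offset") else [k for k in dir(station) if k[0]!='_'])
p=np.load("top0.npz")["p"][:,:,::-1]
cv2.imwrite("pics/crop.png",cv2.resize(p[200:310,90:250],(800,550),interpolation=cv2.INTER_CUBIC))
```

```text
18.8
```

View pics/crop.png

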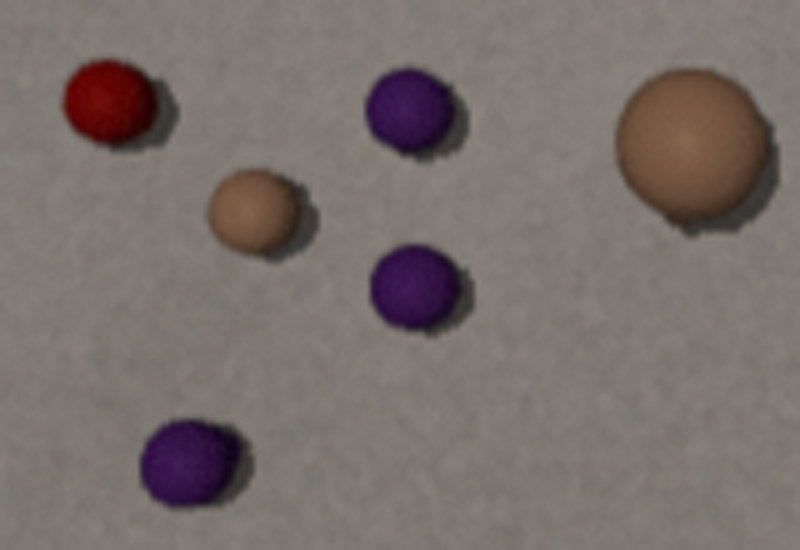

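Emit:
move_arm([
  [-0.15,-0.14,0,0.15,0],
  [-0.29,-0.27,0,0.26,0],
  [-0.43,-0.4,0,0.37,0],
  [-0.55,-0.51,0,0.48,0],
  [-0.66,-0.61,0,0.58,0],
], squeeze=15)

```text
clock: 1.12
position: [358.8, 370.4, 205.8]
orientation: [180.0, -0.0, 110.0]
ft_force: [0.8, 0.8, 0.8]
finger_gap: 93.9
grip_force: 0.0
```

The crop confirms it: head_d is the flesh head at crop (255,212). The ones around it are red or purple.

Emit:
move_arm([
  [-0.15,0.024,0,0.11,0],
  [-0.294,0.047,0,0.222,0],
  [-0.294,0.047,0,0.222,0],
])

```text
clock: 1.5
position: [418.3, 264.6, 205.9]
orientation: [180.0, -0.0, 89.8]
ft_force: [-0.8, 0.8, -0.1]
finger_gap: 94.1
grip_force: 0.0
```

Emit:
move_arm([
  [0.005,-0.004,0.15,0,0],
  [0.005,-0.004,0.3,0,0],
  [0.005,-0.004,0.42,0,0],
  [0.005,-0.004,0.47,0,0.2],
  [0.005,-0.004,0.497,0,0.3],
])

```text
clock: 2.12
position: [414.2, 270.6, 5.6]
orientation: [-179.9, 0.1, 90.4]
ft_force: [-0.3, 0.3, 0.4]
finger_gap: 77.4
grip_force: 0.0
```

Emit:
move_arm([
  [0,0,0,0,1],
  [0,0,0,0,1],
  [0,0,0,0,1],
  [0,0,0,0,1],
  [0,0,0,0,1],
])

```text
clock: 2.75
position: [415.1, 270.7, 7.2]
orientation: [180.0, -0.0, 90.3]
ft_force: [0.1, -0.3, 7.3]
finger_gap: 36.4
grip_force: 15.0
```

Emit:
move_arm([
  [0,0,-0.1,0,1],
  [0,0,-0.25,0,1],
  [-0.11,0.06,-0.3,0,1],
  [-0.24,0.13,-0.3,0,1],
  [-0.37,0.2,-0.3,0,1],
])

```text
clock: 3.38
position: [496.2, 121.6, 127.3]
orientation: [179.9, -0.1, 90.4]
ft_force: [0.4, 0.6, -0.3]
finger_gap: 35.7
grip_force: 15.0
```

Emit:
move_arm([
  [-0.13,0.07,0,0,1],
  [-0.26,0.145,0,0,1],
  [-0.39,0.22,0,0,1],
  [-0.52,0.29,0,0,1],
  [-0.62,0.345,0,0,1],
])

```text
clock: 4.0
position: [635.4, -127.0, 126.6]
orientation: [-180.0, 0.0, 90.2]
ft_force: [0.0, 0.3, 0.3]
finger_gap: 36.0
grip_force: 15.0
```

Emit:
move_arm([
  [-0.08,0.04,0,0,1],
  [-0.08,0.04,0,0,1],
  [-0.08,0.04,0,0,1],
])

```text
clock: 4.38
position: [650.6, -155.9, 126.3]
orientation: [-180.0, -0.0, 90.3]
ft_force: [-0.4, 1.2, -1.2]
finger_gap: 35.7
grip_force: 15.0
```

```bash
cat > look.py <<'E'
from h import *
import sys
tag,r,dz=sys.argv[1],float(sys.argv[2]),float(sys.argv[3])  # head radius, grip height offset
s=sense();T=s["position"];print(np.round(T,1),np.round(s["orientation"],1),round(s["finger_gap"],1),round(s["grip_force"],1),np.round(s["ft_force"],1))
for n in("top","side"):
    p,d=capture(n);np.savez(f"{n}_{tag}.npz",p=p,d=d);cv2.imwrite(f"pics/{n}_{tag}.png",cv2.resize(p[:,:,::-1],(768,576)))
    P=cloud(n,d)[d>0];C=p[d>0].astype(int)
    m=(np.abs(P-T-[0,0,18]).max(1)<r+25)&(C[:,0]-C[:,2]>15)
    q=P[m]
    if len(q)>20:
        # sphere-ish: fixed-radius circle on side band
        b=q[np.abs(q[:,2]-T[2]-18.8)<7]
        print(n,len(q),q.min(0).round(1),q.max(0).round(1),"band",len(b))
        from scipy.optimize import least_squares
        if len(b)>15:
            o=least_squares(lambda c:np.hypot(b[:,0]-c[0],b[:,1]-c[1])-r,T[:2],loss="soft_l1");print("  centre",o.x.round(1),(o.x-T[:2]).round(1))
E
python3 look.py d1 18.5 26
```

```text
[ 650.6 -155.9  126.3] [-180.    -0.    90.3] 35.7 15.0 [-0.4  1.2 -1.2]
side 394 [ 633.  -178.   119.9] [ 667.4 -153.1  165. ] band 120
  centre [ 649.8 -157.6] [-0.8 -1.6]
```

Emit:
move_arm([
  [-0.019,0.007,0,0,1],
  [-0.019,0.007,0.08,0,1],
  [-0.019,0.007,0.16,0,1],
  [-0.019,0.007,0.19,0,1],
  [-0.019,0.007,0.19,0,1],
])

```text
clock: 5.1
position: [653.7, -164.1, 50.5]
orientation: [-180.0, 0.0, 90.3]
ft_force: [-0.8, 0.1, 0.6]
finger_gap: 36.0
grip_force: 15.0
```

```bash
python3 look.py d2 18.5 26
```

```text
[ 653.7 -164.1   50.5] [-180.     0.    90.3] 36.0 15.0 [-0.8  0.1  0.6]
side 355 [ 634.9 -186.7   45.8] [ 672.5 -158.8   91.4] band 105
  centre [ 653.3 -166.4] [-0.4 -2.4]
```

Emit:
move_arm([
  [0.003,0,0.04,0,1],
  [0.003,0,0.065,0,1],
  [0.003,0,0.075,0,1],
  [0.003,0,0.08,0,1],
  [0.003,0,0.08,0,1],
])

```text
clock: 5.82
position: [653.9, -162.9, 18.8]
orientation: [180.0, 0.0, 90.3]
ft_force: [-0.2, -0.1, -1.0]
finger_gap: 35.8
grip_force: 15.0
```

Emit:
move_arm([
  [0,0,0.0015,0,1],
  [0,0,0.0015,0,0.5],
  [0,0,0.0015,0,0],
  [0,0,0.0015,0,0],
  [0,0,0.0015,0,0],
])

```text
clock: 6.45
position: [653.8, -162.8, 18.1]
orientation: [180.0, 0.0, 90.3]
ft_force: [0.1, 0.0, -0.7]
finger_gap: 72.5
grip_force: 0.0
```

Emit:
move_arm([
  [0,0,-0.1,0,0],
  [0,0,-0.25,0,0],
  [0,0,-0.4,0,0],
  [0,0,-0.46,0,0],
  [0,0,-0.46,0,0],
])

```text
clock: 7.08
position: [654.7, -163.1, 204.2]
orientation: [179.8, 0.0, 90.3]
ft_force: [1.1, -0.0, -1.5]
finger_gap: 94.1
grip_force: 0.0
```

Emit:
move_arm([
  [-0.054,-0.137,0,0,0],
  [-0.108,-0.274,0,0,0],
  [-0.162,-0.411,0,0,0],
  [-0.216,-0.548,0,0,0],
  [-0.27,-0.685,0,0,0],
])

```text
clock: 7.7
position: [378.1, -272.4, 201.1]
orientation: [-179.9, -0.0, 90.3]
ft_force: [-0.1, -1.5, 0.6]
finger_gap: 93.7
grip_force: 0.0
```

Emit:
move_arm([
  [0,0,0,0,0],
  [0,0,0,0,0],
])

```text
clock: 7.95
position: [380.5, -271.8, 201.7]
orientation: [-180.0, -0.0, 90.3]
ft_force: [0.1, 1.0, 0.2]
finger_gap: 93.8
grip_force: 0.0
```

Run:
```python
from h import *
print(sense()["position"].round(1))
for n in("top","side"):
    p,d=capture(n);cv2.imwrite(f"pics/{n}_c0.png",cv2.resize(p[:,:,::-1],(768,576)));P=cloud(n,d)[d>0]
    C=p[d>0].astype(int)
    m=(np.hypot(P[:,0]-653,P[:,1]+163)<32)&(P[:,2]>8)&(C[:,0]-C[:,2]>15);q=P[m];print(n,q.min(0).round(),q.max(0).round())
```

```text
[ 380.5 -271.8  201.7]
top [ 635. -182.   11.] [ 676. -146.   58.]
side [ 634. -185.   12.] [ 670. -154.   58.]
```

View pics/side_c0.png

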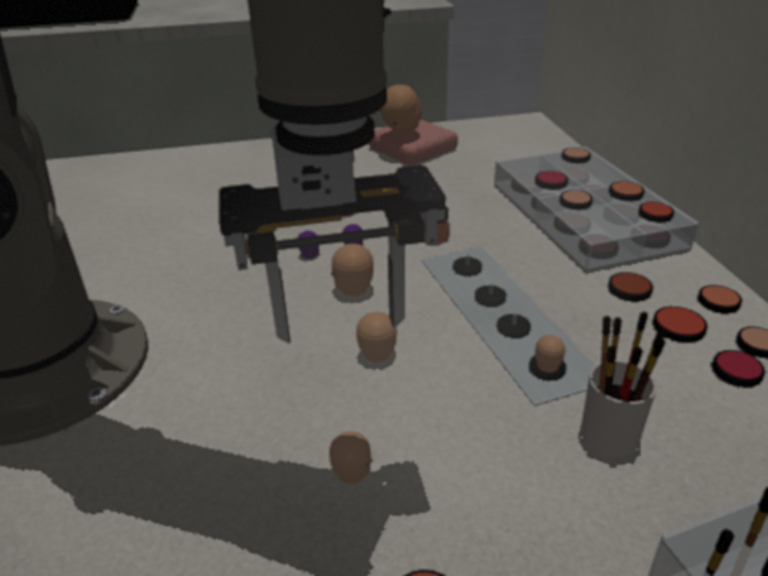

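Head D is upright on the post nearest the pot, at (549,352), and its height matches a seated head. The gripper is above head C at (350,457).

Emit:
move_arm([
  [0,0,0.14,0,0],
  [0,0,0.28,0,0],
  [0,0,0.4,0,0],
  [0,0,0.45,0,0.1],
  [0,0,0.474,0,0.3],
])

```text
clock: 8.68
position: [380.1, -271.8, 10.8]
orientation: [-179.8, -0.0, 90.4]
ft_force: [0.8, -0.3, 0.2]
finger_gap: 77.9
grip_force: 0.0
```

Emit:
move_arm([
  [0,0,0,0,1],
  [0,0,0,0,1],
  [0,0,0,0,1],
  [0,0,0,0,1],
  [0,0,0,0,1],
])

```text
clock: 9.3
position: [380.9, -272.3, 13.1]
orientation: [179.9, 0.0, 90.3]
ft_force: [-0.5, 1.3, 8.7]
finger_gap: 44.3
grip_force: 15.0
```

Emit:
move_arm([
  [0,0,-0.1,0,1],
  [0,0,-0.25,0,1],
  [0.09,0.12,-0.3,0,1],
  [0.18,0.24,-0.3,0,1],
  [0.27,0.36,-0.3,0,1],
])

```text
clock: 9.93
position: [525.6, -161.8, 133.4]
orientation: [179.9, -0.0, 90.3]
ft_force: [0.4, -1.1, -0.2]
finger_gap: 44.0
grip_force: 15.0
```

Emit:
move_arm([
  [0.09,0.12,0,0,1],
  [0.18,0.23,0,0,1],
  [0.228,0.293,0,0,1],
  [0.228,0.293,0,0,1],
  [0.228,0.293,0,0,1],
])

```text
clock: 10.55
position: [639.8, -72.5, 132.5]
orientation: [-180.0, 0.0, 90.3]
ft_force: [-0.1, -0.7, -0.6]
finger_gap: 43.8
grip_force: 15.0
```

```bash
python3 look.py c1 22.5 31
```

```text
[639.8 -72.5 132.5] [-180.     0.    90.3] 43.8 15.0 [-0.1 -0.7 -0.6]
side 484 [617.8 -95.6 120. ] [657.8 -64.5 175.1] band 127
  centre [638.7 -70.8] [-1.2  1.6]
```

Emit:
move_arm([
  [-0.006,0.006,0.04,0,1],
  [-0.006,0.006,0.12,0,1],
  [-0.006,0.006,0.18,0,1],
  [-0.006,0.006,0.21,0,1],
  [-0.006,0.006,0.235,0,1],
])

```text
clock: 11.28
position: [642.9, -74.5, 37.9]
orientation: [-180.0, 0.0, 90.3]
ft_force: [-0.5, -0.3, 0.5]
finger_gap: 43.9
grip_force: 15.0
```

Emit:
move_arm([
  [0,0,0.02,0,1],
  [0,0,0.03,0,1],
  [0,0,0.035,0,1],
  [0,0,0.035,0,1],
  [0,0,0.035,0,1],
])

```text
clock: 11.9
position: [643.2, -74.0, 24.8]
orientation: [180.0, 0.0, 90.3]
ft_force: [0.7, 0.1, 0.2]
finger_gap: 43.9
grip_force: 15.0
```

Emit:
move_arm([
  [0,0,0.003,0,1],
  [0,0,0.003,0,0.5],
  [0,0,0.003,0,0],
  [0,0,0.003,0,0],
  [0,0,0.003,0,0],
])

```text
clock: 12.52
position: [642.9, -74.1, 23.2]
orientation: [-180.0, 0.0, 90.3]
ft_force: [-0.3, 1.1, 0.1]
finger_gap: 73.6
grip_force: 0.0
```

Emit:
move_arm([
  [0,0,-0.1,0,0],
  [0,0,-0.25,0,0],
  [0,0,-0.4,0,0],
  [0,0,-0.44,0,0],
  [0,0,-0.44,0,0],
])

```text
clock: 13.15
position: [643.3, -73.9, 199.8]
orientation: [179.9, -0.0, 90.3]
ft_force: [-0.7, 0.8, -0.2]
finger_gap: 93.8
grip_force: 0.0
```

Emit:
move_arm([
  [-0.005,-0.13,0,0,0],
  [-0.01,-0.26,0,0,0],
  [-0.015,-0.39,0,0,0],
  [-0.015,-0.494,0,0,0],
  [-0.015,-0.494,0,0,0],
])

```text
clock: 13.78
position: [442.2, -80.6, 197.9]
orientation: [-179.9, -0.1, 90.3]
ft_force: [1.1, 1.1, 0.6]
finger_gap: 94.1
grip_force: 0.0
```

Emit:
move_arm([
  [0,0,0,0,0],
  [0,0,0.14,0,0],
  [0,0,0.27,0,0],
  [0,0,0.35,0,0],
  [0,0,0.38,0,0],
])

```text
clock: 14.4
position: [444.6, -81.7, 44.9]
orientation: [-179.8, 0.1, 90.3]
ft_force: [0.6, -0.3, 0.7]
finger_gap: 94.0
grip_force: 0.0
```

```bash
python3 look.py b0 27 38
python3 - <<'E'
from h import *
for n in("top","side"):
    f=np.load(f"{n}_b0.npz");d=f["d"];P=cloud(n,d)[d>0];C=f["p"][d>0].astype(int)
    m=(np.hypot(P[:,0]-642,P[:,1]+73)<36)&(P[:,2]>8)&(C[:,0]-C[:,2]>15);q=P[m]
    if len(q):print(n,"C",len(q),q.min(0).round(),q.max(0).round())
E
```

```text
[444.6 -81.7  44.9] [-1.798e+02  1.000e-01  9.030e+01] 94.0 0.0 [ 0.6 -0.3  0.7]
side 657 [ 419.6 -110.2   11.2] [469.6 -70.5  67.2] band 201
  centre [446.1 -64.5] [ 1.5 17.2]
top C 322 [620. -92.  11.] [661. -50.  68.]
side C 471 [619. -96.  11.] [663. -59.  68.]
```

Emit:
move_arm([
  [0,0,0.03,0,0],
  [0,0,0.06,0,0],
  [0,0,0.07,0,0.2],
  [0,0,0.07,0,0.3],
  [0,0,0.07,0,0.4],
])

```text
clock: 15.12
position: [445.6, -81.1, 19.5]
orientation: [180.0, -0.0, 90.3]
ft_force: [-1.0, 0.8, 0.2]
finger_gap: 67.4
grip_force: 0.0
```

Emit:
move_arm([
  [0,0,0,0,1],
  [0,0,0,0,1],
  [0,0,0,0,1],
  [0,0,0,0,1],
  [0,0,0,0,1],
])

```text
clock: 15.75
position: [445.6, -81.1, 19.5]
orientation: [180.0, -0.0, 90.3]
ft_force: [-0.5, 0.3, 6.4]
finger_gap: 52.9
grip_force: 15.0
```

Emit:
move_arm([
  [0,0,-0.1,0,1],
  [0,0,-0.24,0,1],
  [0.06,0.13,-0.3,0,1],
  [0.12,0.26,-0.3,0,1],
  [0.17,0.39,-0.3,0,1],
])

```text
clock: 16.38
position: [602.6, -10.6, 139.5]
orientation: [180.0, -0.1, 90.4]
ft_force: [0.6, -1.2, 0.8]
finger_gap: 52.9
grip_force: 15.0
```

Emit:
move_arm([
  [0.04,0.08,0,0,1],
  [0.04,0.08,0,0,1],
  [0.04,0.08,0,0,1],
])

```text
clock: 16.75
position: [632.2, 3.3, 138.8]
orientation: [-179.9, 0.0, 90.3]
ft_force: [-0.3, -0.4, -0.7]
finger_gap: 52.8
grip_force: 15.0
```

```bash
python3 look.py b1 27 38
```

```text
[632.2   3.3 138.8] [-179.9    0.    90.3] 52.8 15.0 [-0.3 -0.4 -0.7]
side 626 [605.8 -25.7 120.6] [657.6   9.3 186. ] band 146
  centre [630.8   3.8] [-1.3  0.5]
```

Emit:
move_arm([
  [-0.002,0.006,0.04,0,1],
  [-0.002,0.006,0.12,0,1],
  [-0.002,0.006,0.18,0,1],
  [-0.002,0.006,0.21,0,1],
  [-0.002,0.006,0.235,0,1],
])

```text
clock: 17.48
position: [635.3, 2.9, 44.7]
orientation: [-180.0, 0.0, 90.3]
ft_force: [0.0, -0.5, -1.1]
finger_gap: 53.0
grip_force: 15.0
```

Emit:
move_arm([
  [0,0,0.02,0,1],
  [0,0,0.03,0,1],
  [0,0,0.034,0,1],
  [0,0,0.034,0,1],
  [0,0,0.034,0,1],
])

```text
clock: 18.1
position: [635.5, 3.1, 32.0]
orientation: [180.0, -0.0, 90.3]
ft_force: [-0.6, 0.4, -1.7]
finger_gap: 52.9
grip_force: 15.0
```

Emit:
move_arm([
  [0,0,0.0035,0,1],
  [0,0,0.0035,0,0.4],
  [0,0,0.0035,0,0],
  [0,0,0.0035,0,0],
  [0,0,0.0035,0,0],
])

```text
clock: 18.73
position: [635.4, 3.1, 30.3]
orientation: [-180.0, 0.0, 90.3]
ft_force: [0.3, -1.0, 0.6]
finger_gap: 82.8
grip_force: 0.0
```

Emit:
move_arm([
  [0,0,-0.1,0,0],
  [0,0,-0.25,0,0],
  [0,0,-0.4,0,0],
  [0,0,-0.43,0,0],
  [0,0,-0.43,0,0],
])

```text
clock: 19.35
position: [635.5, 3.4, 202.5]
orientation: [179.9, -0.0, 90.3]
ft_force: [0.1, 0.3, -0.0]
finger_gap: 94.2
grip_force: 0.0
```

Emit:
move_arm([
  [0.05,-0.13,0,0,0],
  [0.1,-0.26,0,0,0],
  [0.15,-0.39,0,0,0],
  [0.191,-0.488,0,0,0],
  [0.191,-0.488,0,0,0],
])

```text
clock: 19.98
position: [436.6, 79.8, 200.9]
orientation: [-179.8, -0.0, 90.5]
ft_force: [0.7, -1.0, 0.4]
finger_gap: 94.1
grip_force: 0.0
```

Emit:
move_arm([
  [0,0,0,0,0],
  [0,0,0,0,0],
  [0,0,0.12,0,0],
  [0,0,0.24,0,0],
  [0,0,0.24,0,0],
])

```text
clock: 20.6
position: [438.3, 76.6, 103.9]
orientation: [-179.7, 0.3, 90.2]
ft_force: [1.1, 0.7, -0.5]
finger_gap: 93.5
grip_force: 0.0
```

Run:
```python
from h import *
print(sense()["position"].round(1))
for n in("top","side"):
    p,d=capture(n);cv2.imwrite(f"pics/{n}_a0.png",cv2.resize(p[:,:,::-1],(768,576)));P=cloud(n,d)[d>0]
    C=p[d>0].astype(int)
    for x,y in((635,4),(440,79)):
        m=(np.hypot(P[:,0]-x,P[:,1]-y)<40)&(P[:,2]>8)&(P[:,2]<95)&(C[:,0]-C[:,2]>15);q=P[m]
        if len(q):print(n,q.min(0).round(),q.max(0).round())
```

```text
[438.3  76.6 103.9]
top [607. -21.  36.] [659.  30.  78.]
side [607. -25.  10.] [659.  21.  78.]
side [409.  42.   8.] [470.  90.  79.]
```

View pics/side_a0.png

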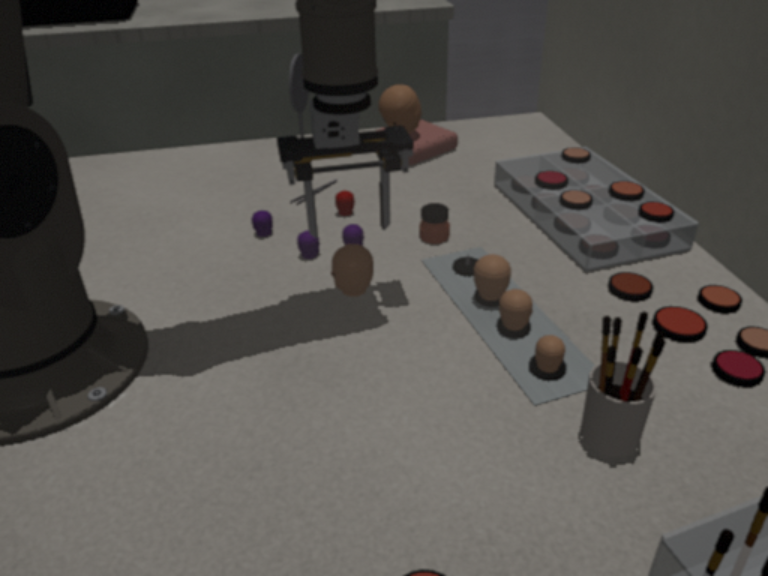

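Heads D (549,353), C (516,310) and B (491,277) stand upright on their posts. The gripper is over head A at (352,268), and the last free post is at (467,265).

Emit:
move_arm([
  [0,0,0.06,0,0],
  [0,0,0.12,0,0],
  [0,0,0.17,0,0],
  [0,0,0.195,0,0],
  [0,0,0.195,0,0],
])

```text
clock: 21.32
position: [440.4, 78.7, 29.1]
orientation: [180.0, -0.0, 90.3]
ft_force: [0.1, 0.3, -0.5]
finger_gap: 94.2
grip_force: 0.0
```

Emit:
move_arm([
  [0,0,0,0,1],
  [0,0,0,0,1],
  [0,0,0,0,1],
  [0,0,0,0,1],
  [0,0,0,0,1],
])

```text
clock: 21.95
position: [440.0, 78.6, 28.5]
orientation: [180.0, -0.0, 90.3]
ft_force: [-0.8, 0.2, 6.0]
finger_gap: 62.9
grip_force: 15.0
```

Emit:
move_arm([
  [0,0,-0.1,0,1],
  [0,0,-0.24,0,1],
  [0.007,0.13,-0.3,0,1],
  [0.014,0.26,-0.3,0,1],
  [0.021,0.38,-0.3,0,1],
])

```text
clock: 22.58
position: [593.3, 88.4, 148.5]
orientation: [180.0, -0.0, 90.4]
ft_force: [-0.9, 0.6, -1.1]
finger_gap: 63.1
grip_force: 15.0
```

Emit:
move_arm([
  [0.005,0.082,0,0,1],
  [0.005,0.082,0,0,1],
  [0.005,0.082,0,0,1],
  [0.005,0.082,0,0,1],
])

```text
clock: 23.08
position: [623.6, 89.9, 148.3]
orientation: [-180.0, -0.0, 90.3]
ft_force: [-0.5, 0.6, -1.6]
finger_gap: 62.7
grip_force: 15.0
```

```bash
python3 look.py a1 32 45
```

```text
[623.6  89.9 148.3] [-180.    -0.    90.3] 62.7 15.0 [-0.5  0.6 -1.6]
top 24 [616.7  58.9 158.2] [638.2  65.7 185.8] band 6
side 784 [592.   55.2 121.7] [651.   95.8 198.1] band 163
  centre [622.6  90.9] [-1.   1.1]
```

Emit:
move_arm([
  [-0.003,0.005,0.04,0,1],
  [-0.003,0.005,0.12,0,1],
  [-0.003,0.005,0.18,0,1],
  [-0.003,0.005,0.21,0,1],
  [-0.003,0.005,0.235,0,1],
])

```text
clock: 23.8
position: [626.5, 88.5, 53.6]
orientation: [-180.0, 0.0, 90.3]
ft_force: [0.7, 0.2, -2.3]
finger_gap: 62.8
grip_force: 15.0
```

Emit:
move_arm([
  [0,0,0.02,0,1],
  [0,0,0.03,0,1],
  [0,0,0.034,0,1],
  [0,0,0.034,0,1],
  [0,0,0.034,0,1],
])

```text
clock: 24.42
position: [626.7, 88.7, 41.0]
orientation: [180.0, -0.0, 90.3]
ft_force: [-0.5, 0.1, -1.3]
finger_gap: 62.9
grip_force: 15.0
```

Emit:
move_arm([
  [0,0,0.0035,0,1],
  [0,0,0.0035,0,0.2],
  [0,0,0.0035,0,0],
  [0,0,0.0035,0,0],
  [0,0,0.0035,0,0],
])

```text
clock: 25.05
position: [626.5, 88.7, 39.3]
orientation: [-180.0, 0.0, 90.3]
ft_force: [0.2, 0.3, 0.1]
finger_gap: 94.0
grip_force: 0.0
```

Emit:
move_arm([
  [0,0,-0.08,0,0],
  [0,0,-0.22,0,0],
  [0,0,-0.36,0,0],
  [0,0,-0.42,0,0],
  [0,0,-0.42,0,0],
])

```text
clock: 25.68
position: [627.4, 88.8, 209.1]
orientation: [179.8, -0.1, 90.3]
ft_force: [-0.0, -0.1, -0.4]
finger_gap: 94.3
grip_force: 0.0
```

Emit:
move_arm([
  [0,-0.13,0,0,0],
  [0,-0.26,0,0,0],
  [0,-0.35,0,0,0],
  [0,-0.35,0,0,0],
  [0,-0.35,0,0,0],
])

```text
clock: 26.3
position: [486.8, 88.3, 207.1]
orientation: [180.0, 0.0, 90.3]
ft_force: [0.4, 0.7, 0.4]
finger_gap: 94.1
grip_force: 0.0
```

Run:
```python
from h import *
s=sense();print(s["position"].round(1),s["finger_gap"],s["clock"])
for n in("top","side"):
    p,d=capture(n);cv2.imwrite(f"pics/{n}_end.png",cv2.resize(p[:,:,::-1],(768,576)));P=cloud(n,d)[d>0]
    C=p[d>0].astype(int)
    for x,y,r in((625.5,90,32),(634.5,4,27),(642,-73,22.5),(653,-163,18.5)):
        m=(np.hypot(P[:,0]-x,P[:,1]-y)<r+8)&(P[:,2]>8)&(P[:,2]<95)&(C[:,0]-C[:,2]>15);q=P[m]
        if len(q):print(n,q.min(0).round(),q.max(0).round())
```

```text
[486.8  88.3 207.1] 94.11656631045314 26.3
top [608. -21.  35.] [659.  30.  79.]
top [620. -92.   9.] [662. -50.  67.]
top [ 634. -181.    9.] [ 676. -146.   58.]
side [592.  54.  13.] [654. 107.  89.]
side [607. -26.  11.] [659.  17.  78.]
side [620. -96.  11.] [662. -61.  67.]
side [ 634. -185.   11.] [ 669. -155.   58.]
```

View pics/side_end.png

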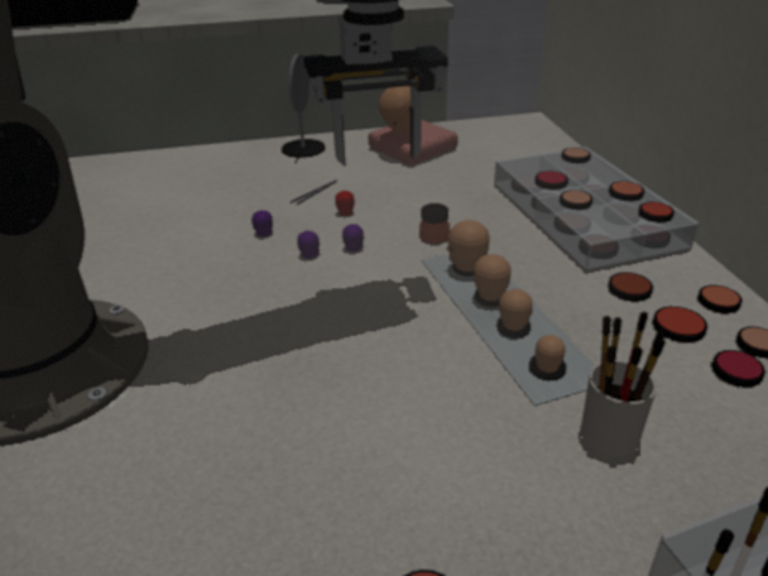

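All four heads stand upright in size order at (549,353), (516,310), (491,277) and (468,245). The pot at (615,410) and the jar at (434,223) haven't moved, and the gripper is clear.

```bash
python3 -c "
from station import *
print(hand_in())"
```

```text
the job is handed in; nothing more can be done
None
```

The job is handed in after about 26 s of robot time: the last pictures show all four heads upright and seated on the posts, smallest by the brush pot to largest at the far end, with the pot and jar unmoved; the hand-in returned no verdict.

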